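# Slide the catch tray home under the sorting screen

## Task

The washed blue catch tray lies in the green crate. Lift it out, set it down flat on the table at the open mouth of the sorting stand with its black pull bar towards the outside and let go of it; then take it again and slide it in under the screen until its back edge is fully home against the back stop. Do not bump or scrape it on the screen above, and leave the jars, lids, scoop and scale where they are.

Things in the scene. Friction and masses are not known exactly. Their poses are not given: they have to be found in the camera images.
- tray_center (a point): Centre, half-way up, of the pan of the loose blue catch tray (0.45 kg). Pan 160 x 160 x 40 mm high, open top, walls and floor 3 mm, two compartments 71 mm wide parted by a 12 mm thick divider running along x through the centre, top level with the rim: pinch it from above, closing along y. x points from pull bar (front) to back, z up. It starts flat in the crate with about 10 mm free all round.
- tray_handle (a point): Centre of the tray's black pull bar: 100 mm long along the tray's y, 12 x 12 mm section, 26 mm above the tray's underside, 121 mm in front (-x) of the tray's centre, with 35 mm clear to the pan's front wall (8 mm wide standoffs 44 mm either side of its middle). Pinch it from above with fingers closing along the tray's x, or push it. Axes as the tray's.
- tray: The same catch tray, 207 mm long with its pull bar; origin on its underside below the centre of the pan (20 mm under tray_center); axes as the tray's. It slides on the table with about 3 to 8 N.
- stand: Fixed aluminium sorting stand. Origin at table level, mid-mouth, below the screen's front edge; x points into the bay, z up. Bay 176 mm wide between side walls (74 mm high, 188 mm over all), 50 mm clear height, stop face at x = 155 mm. Guide plates 46 mm high flare over the 28 mm before the mouth, to 196 mm apart. Tray fully home: its centre at x = 75 mm, its pull bar 46 mm outside the mouth.
- screen: The stand's slotted steel screen (fine slots on one half, coarse on the other, a bar between): a level grid 155 mm deep (x) x 176 mm wide, underside 50 mm and top 56 mm above the table; the tray has 10 mm to spare below it. Same origin and axes as the stand.
- crate: Fixed green wash-up crate: open box 237 (x) x 190 (y) x 48 mm high, walls and floor 5 mm; origin at the centre of its underside on the table. The tray lies in it with its x along the crate's x, its centre about 23 mm to +x of the crate's origin.
- jar_mid: Bystander: full square jar with orange lid, 87 x 87 x 118 mm, on the table between stand and crate, towards the back; origin under its centre.
- jar_side: Bystander: another such jar at the left side of the table; origin under its centre.
- lid_stand: Bystander: orange jar lid, 84 mm diameter x 22 mm, lying on the back half of the screen (its top 78 mm above the table); origin under its centre.
- lid_table: Bystander: another such lid on the table at the left side; origin under its centre.
- scoop: Bystander: aluminium nut scoop with black handle, on the table between stand and crate, near the robot; origin under the back of its blade, which is 90 mm long (+x), 66 mm wide, 40 mm high; handle 95 mm long along -x, 22 mm thick.
- scale: Bystander: white portion scale 195 x 145 x 44 mm on the right side of the table; origin under its centre.

How it is judged (in metres and radians):
On the way:
1. the tray stands flat and still on the table at the mouth of the stand (its centre within 25 cm of the mouth and not yet more than 5.5 cm inside, so not home), released by the fingers (horizontal distance between tray_center and stand below 0.25 m and x of tray_center in the frame of stand below 0.055 m and height (world z) of tray_center below 0.026 m and angle between tray_center's own z axis and vertical below 0.04 rad and linear speed of tray below 0.02 m/s and contact force between the fingers and tray below 0.2 N), for 0.2 s.
At the end, for the whole second after the job is handed in: The tray rests flat on the table under the screen, pull bar outside, its back edge within 6 mm of the back stop, between the side walls (within 10 mm of the middle, within 0.1 rad of square), at rest and released; everything else stands where it was (x of tray_center in the frame of stand between 0.069 and 0.08 m and y of tray_center in the frame of stand between -0.01 and 0.01 m and angle between the x axis of tray_center and the x axis of stand, either way round below 0.1 rad and height (world z) of tray_center below 0.026 m and angle between tray_center's own z axis and vertical below 0.04 rad and linear speed of tray below 0.01 m/s); the robot touches nothing.
It fails at once if the tray presses or knocks on the screen above it with more than 3 N (contact force between tray and screen above 3 N).
It fails at once if a jar, a lid, the scoop or the scale is moved more than 20 mm (distance of any of jar_mid, jar_side, lid_stand, lid_table, scoop, scale from where it was at the start of the episode above 0.02 m).
It also fails if it takes over 70 s, if anything falls off the work surface, if the arm or the gripper's body presses on something with over 40 N, if the wrist force passes 120 N, or if a joint passes its speed limit or range.

## Robot

A 6-joint arm with a two-finger parallel gripper is mounted at the origin on the work surface. World frame = base frame: x ahead of the robot, y to its left, z up, the work surface at z = 0. Lengths are in m, angles in degrees, forces in N, time in s.
With the tool pointing down it reaches from about 0.425 to 0.95 m from the base axis. Payload 3.5 kg.
Tool frame: the origin (TCP) lies midway between the tips of the shut fingers; the grasp point (between the pads) lies pinch_z behind it (pinch_z is the distance from the TCP to the grasp point, in m); z points along the fingers, y is the direction in which the jaws open and shut (so a half turn about z gives the same grasp; the last joint's range is limited). The gripper opens to 85 mm and grips with 20 to 120 N. Pads are 22 mm wide; open, the fingers measure 114 mm over their backs; the gripper's body (76 mm by 85 mm) begins 54 mm behind the grasp point. The pads swing forward as they close: fully open they stand 13 mm farther back than shut.
Start: joints at [57.41, 16.404, 90.338, -0, 73.258, -8.594], TCP at [0.274, 0.617, 0.231] pointing down, gripper open.
Joint ranges: [-158.93, 158.93], [-51.34, 127.21], [12.03, 142.37], [-87.48, 267.48], [13.55, 161.25], [-162.69, 162.69]. Speed limits (degrees/s): [159.86, 159.86, 180, 180, 180, 180].

## Interface

Orientations are given as [roll, pitch, yaw] about the fixed x, y, z axes, in that order (R = Rz(yaw) Ry(pitch) Rx(roll)).
In Python, from workcell import state, get_image, calibration, hand_in, find_in, pinch_z gives the robot as it stands.
- The arm moves only by the tool play_rows, never from a script. Its argument "series" is a list of rows, each a list of 5 numbers: the shift along the tool's x, y, z in mm, then the turn about the tool's z in rad, then the opening, from 0 (shut) to 1 (fully open). In form: [[tx, ty, tz, roll, grip], ...]. A call has 1 to 5 rows; each row is the pose to reach, as a shift and turn from the pose measured when the call began, along the tool's axes at that moment; what a row does not reach only later rows make up. A row lasts 1/10 s, in which the tool goes at most 50 mm and 8.59 degrees, less where a joint would pass 70% of its speed; a pose out of reach is approached as far as the arm can. A call with a gripper value outside its range is refused whole. The fingers move at their own pace and stop on an object; "newtons" is the grip in N (left out, the last holds). Time passes only in rows, so rows that repeat a pose let the fingers close. It gives the time, the measured TCP pose, the force and the opening at its end, in the units of the state.
- state(): the state, without advancing time (a new reading comes with each control period).
- get_image(name): name is "side" or "top"; returns the picture (400x640x3 uint8, blue, green, red); there is no depth.
- calibration(name): a dict with "fx", "fy", "cx", "cy" (pixels), "world_to_cam" (4x4, takes a point from world to camera coordinates). Camera axes: x right, y down, z forward; pixel columns grow to the right and rows downward; lengths in m; the calibration is good to about 2 mm. A picture is of the moment at which its call begins. calibration takes no time and is no camera call.
- hand_in(): hands the job in, once; it reports no verdict.
Trained networks look in the newest picture that a camera, given by its name, has taken for a name from the list of things; names that differ only in an ending like _2 or _b are one class to them, and where a whole thing is asked for, a point or a joint stands for the part that bears it (a point fixed in the world has none). Each returns a list of dicts, best first, with "p" (0 to 1); they miss things now and then, are a little off and sometimes report something else, mostly with a low value. They report only what shows in the picture. A call takes as long as a camera call.
- find_in(label, camera): "box" ([centre column, centre row, width, height] in pixels, round what is visible of it).
The state is a dict: "time_s": time; "q": joint angles; "joint_vel": joint speeds; "joint_efforts": joint torques, N m; "tcp_pos": TCP position; "tool_rot": TCP orientation; "contact_force": force on the tool from outside, world axes, zero at the start; "ft_torque": the same for the moment, N m; "opening": finger opening in m.
Only numpy, scipy, OpenCV 4.12 (cv2) and the standard library are available. Lean on these libraries where they do the work, as an engineer would, in place of code of your own. Each camera call takes 0.05 s, during which the arm holds its last target.

## Working session

There is one attempt and no reset: what is moved stays moved. The work goes in short steps, Python scripts to look and compute and a tool call to move; the robot and the scene stay as the last step left them, time stands still between calls to the robot, and variables do not carry over. Pictures are saved under pics/ and viewed, and the job is handed in when it is done.

Besides the shell and the picture viewer there is one more tool, called after ">>>" as name(argument=value, ...), one argument or row to a line, values as JSON. play_rows: Moves the arm, as the interface text tells. Its arguments: {"type":"object","properties":{"series":{"type":"array","items":{"type":"array","items":{"type":"number"}}},"newtons":{"type":"number"}},"required":["series"]}

```bash
mkdir -p pics; ls; python3 - <<'E'
from workcell import *
import cv2
print(state(), pinch_z)
for n in("top","side"):
    cv2.imwrite(f"pics/{n}0.png",get_image(n)); c=calibration(n); print(n,c)
    for l in ("tray","tray_handle","stand","screen","crate","tray_center"):
        print(l,[(x["p"],x["box"]) for x in find_in(l,n)[:2]])
E
```

```text
pics
{'time_s': 0.0, 'q': array([ 5.74113812e+01,  1.64552488e+01,  9.04245049e+01, -4.67728020e-04,
        7.32579751e+01, -8.59421999e+00]), 'joint_vel': array([ 0.00820363,  0.08036741,  0.1110958 , -0.03487782,  0.11134217,
        0.03467943]), 'joint_efforts': array([-4.75488123e-04, -4.05978870e+01, -2.92628431e+01, -2.04720304e-04,
        5.90621246e-03,  5.08745089e-06]), 'tcp_pos': array([0.27409627, 0.61611275, 0.2299101 ]), 'tool_rot': array([-1.79863751e+02, -2.01390262e-02,  1.56005713e+02]), 'contact_force': array([-0.2644382 , -0.14135296, -0.40133544]), 'ft_torque': array([ 0.06830768, -0.02886752, -0.10517637]), 'opening': 0.08538470038829821} 0.0187
top {'fx': 464.79781932683454, 'fy': 464.79781932683454, 'cx': 323.37037704746444, 'cy': 199.9876678755697, 'world_to_cam': array([[ 0.01773932, -0.99981136, -0.00790987, -0.01544101],
       [-0.99258536, -0.01665856, -0.12040264,  0.56185849],
       [ 0.12024816,  0.00998708, -0.99269363,  1.51973998],
       [ 0.        ,  0.        ,  0.        ,  1.        ]])}
tray [(0.95, [250.1, 182.8, 56.0, 65.3])]
tray_hand
[... 228 characters left out ...]
49.2, 183.9, 51.9, 59.5])]
side {'fx': 436.4937895606382, 'fy': 436.4937895606382, 'cx': 317.9406868315602, 'cy': 205.61152248388623, 'world_to_cam': array([[ 0.84341306, -0.53706032, -0.01485357, -0.47929645],
       [-0.27253534, -0.40384363, -0.87328965,  0.23170586],
       [ 0.4630107 ,  0.74059201, -0.48697491,  1.28690849],
       [ 0.        ,  0.        ,  0.        ,  1.        ]])}
tray [(0.62, [297.0, 188.8, 59.3, 27.1]), (0.21, [416.1, 330.2, 97.9, 70.1])]
tray_handle [(0.59, [296.2, 189.8, 52.0, 27.7])]
stand [(0.65, [394.5, 245.2, 81.4, 62.7])]
screen [(0.86, [391.8, 239.0, 62.8, 40.7])]
crate [(0.55, [294.9, 192.2, 80.4, 45.3])]
tray_center [(0.8, [296.5, 189.6, 53.7, 25.1])]
```

```bash
python3 - <<'E'
import cv2
a=cv2.imread("pics/top0.png"); 
cv2.imwrite("pics/top0c.png",cv2.resize(a[100:260,190:450],None,fx=3,fy=3,interpolation=cv2.INTER_CUBIC))
b=cv2.imread("pics/side0.png"); cv2.imwrite("pics/side0c.png",cv2.resize(b[130:300,230:470],None,fx=3,fy=3,interpolation=cv2.INTER_CUBIC))
E
```

```text
(no output)
```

View pics/top0.png

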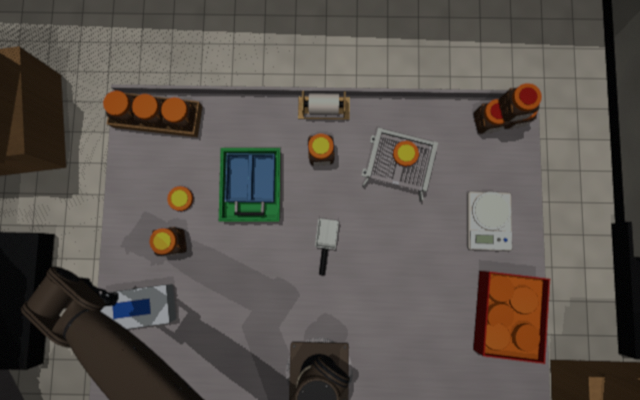

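View pics/side0.png

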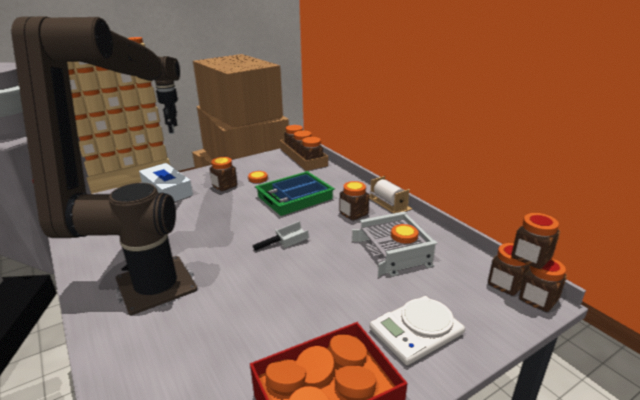

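```bash
true
```

```text
(no output)
```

View pics/top0c.png

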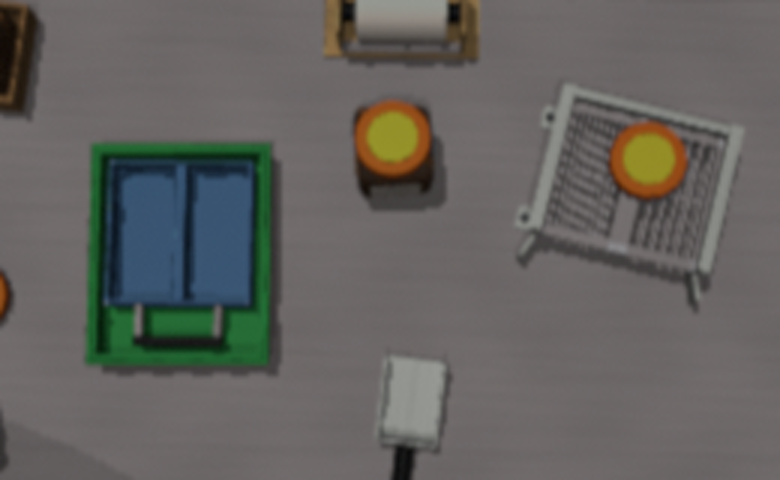

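View pics/side0c.png

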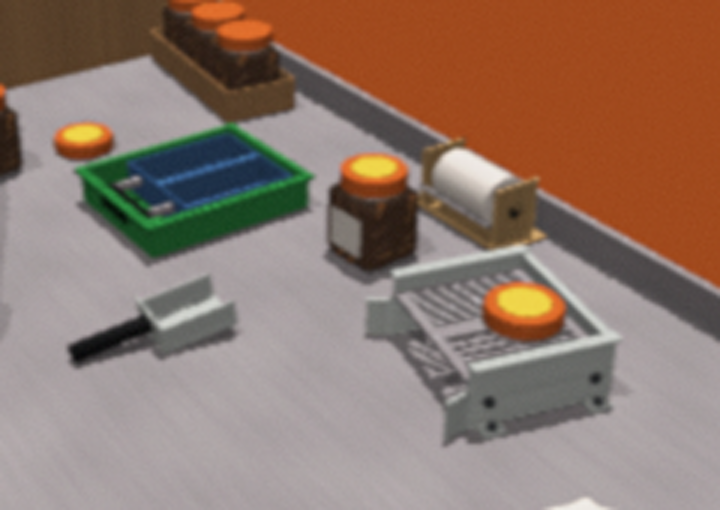

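```bash
cat > h.py <<'E'
import numpy as np, cv2
from workcell import *
def bp(n,u,v,z):
    c=calibration(n);T=c["world_to_cam"];R=T[:3,:3];t=T[:3,3]
    d=R.T@np.array([(u-c["cx"])/c["fx"],(v-c["cy"])/c["fy"],1]);o=-R.T@t
    return o+d*(z-o[2])/d[2]
def pr(n,P):
    c=calibration(n);T=c["world_to_cam"];p=np.atleast_2d(P)@T[:3,:3].T+T[:3,3]
    return np.c_[c["fx"]*p[:,0]/p[:,2]+c["cx"],c["fy"]*p[:,1]/p[:,2]+c["cy"]]
def loc(pose,P):
    x,y,a=pose;P=np.atleast_2d(P).astype(float);c,s=np.cos(a),np.sin(a)
    return np.c_[x+c*P[:,0]-s*P[:,1],y+s*P[:,0]+c*P[:,1],P[:,2]]
def box(x0,x1,y0,y1,z0,z1):
    return [np.array([[x0,y0,z],[x1,y0,z],[x1,y1,z],[x0,y1,z],[x0,y0,z]]) for z in(z0,z1)]
STAND=box(0,.155,-.094,.094,0,.074)+[np.array([[0,.088,.046],[-.028,.098,.046]]),np.array([[0,-.088,.046],[-.028,-.098,.046]]),np.array([[0,.088,.056],[0,-.088,.056]])]
def TRAY(z=0): return box(-.08,.08,-.08,.08,z,z+.04)+box(-.127,-.115,-.05,.05,z+.020,z+.032)
CRATE=box(-.1185,.1185,-.095,.095,0,.048)
def draw(n,img,items,crop,s,out):
    x0,y0,x1,y1=crop
    im=cv2.resize(img[y0:y1,x0:x1],None,fx=s,fy=s,interpolation=cv2.INTER_CUBIC)
    for pose,lines,col in items:
        for L in lines:
            q=(pr(n,loc(pose,L))+.5-[x0,y0])*s
            cv2.polylines(im,[np.round(q).astype(np.int32)],False,col,1,cv2.LINE_AA)
    cv2.imwrite(out,im)
E
python3 - <<'E'
from h import *
def f(u,v,z): p=bp("top",u/3+190-.5,v/3+100-.5,z);return p[:2].round(4)
print("crate",[f(*p,.048) for p in((92,144),(272,144),(271,364),(86,363))])
print("tray",[f(*p,.045) for p in((107,159),(254,159),(252,306),(104,305))])
print("bar",[f(*p,.037) for p in((135,344),(226,344))])
print("stand",[f(*p,.074) for p in((565,85),(744,128),(708,273),(530,232))])
print("flare",[f(*p,.046) for p in((520,262),(698,307))])
E
```

```text
crate [array([0.7323, 0.3444]), array([0.7355, 0.1424]), array([0.4887, 0.1364]), array([0.4863, 0.3401])]
tray [array([0.7161, 0.3275]), array([0.7188, 0.1625]), array([0.5529, 0.1596]), array([0.5512, 0.3237])]
bar [array([0.5092, 0.2892]), array([0.5109, 0.1881])]
stand [array([ 0.8011, -0.1824]), array([ 0.7556, -0.3792]), array([ 0.5939, -0.3383]), array([ 0.6359, -0.1448])]
flare [array([ 0.6068, -0.1363]), array([ 0.5599, -0.3329])]
```

```bash
cat >> h.py <<'E'
S0=(.613,-.241,np.deg2rad(-12.5)); T0=(.635,.2435,np.deg2rad(1)); C0=(.6115,.241,np.deg2rad(1))
E
python3 - <<'E'
from h import *
t=cv2.imread("pics/top0.png");s=cv2.imread("pics/side0.png")
it=[(S0,STAND,(0,0,255)),(T0,TRAY(.005),(0,255,255)),(C0,CRATE,(255,0,255))]
draw("top",t,it,(350,110,450,210),6,"pics/ts.png");draw("side",s,it,(345,205,445,280),6,"pics/ss.png")
draw("top",t,it,(205,130,300,230),6,"pics/tt.png");draw("side",s,it,(245,160,345,220),6,"pics/st.png")
E
```

```text
(no output)
```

View pics/ts.png

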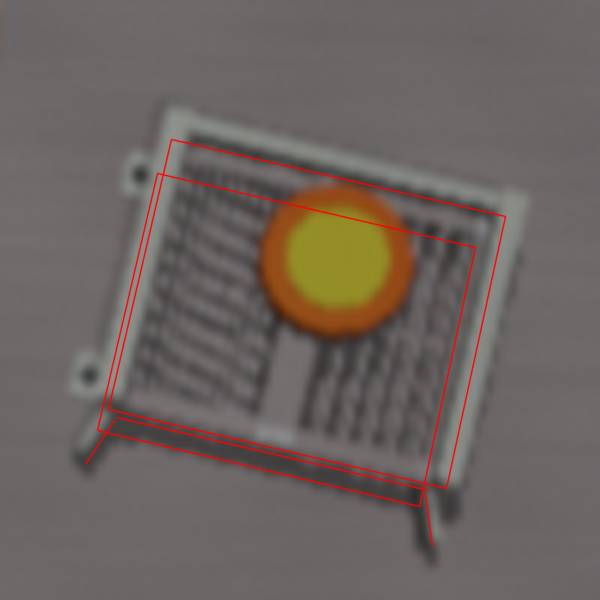

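View pics/ss.png

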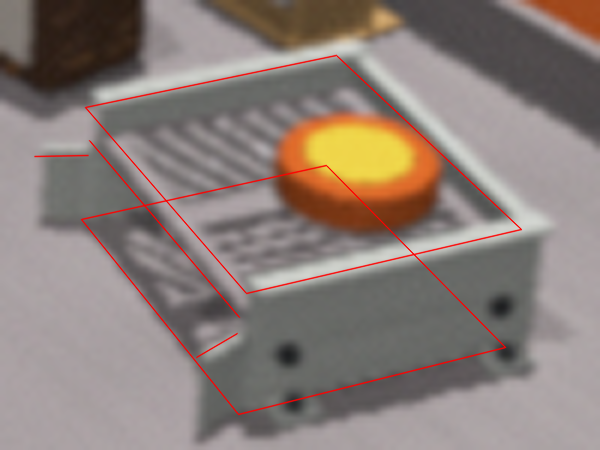

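View pics/tt.png

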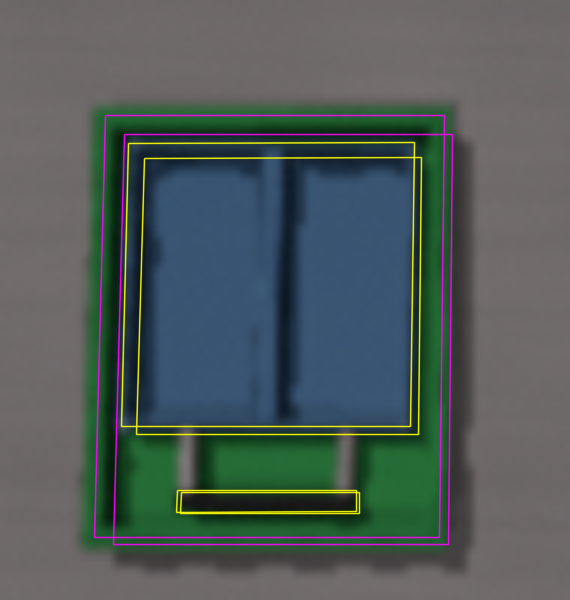

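View pics/st.png

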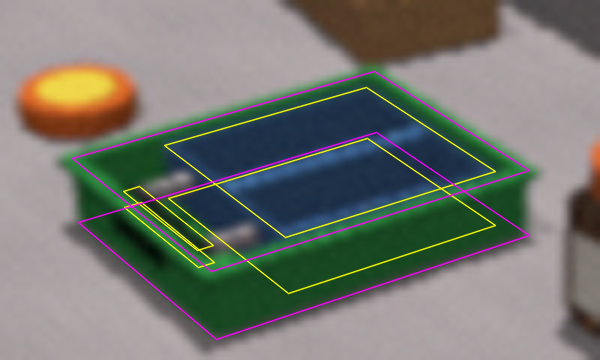

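```bash
cat >> h.py <<'E'
S0=(.612,-.242,np.deg2rad(-12.5))
from scipy.spatial.transform import Rotation as Ro
def go(p,yaw):
    s=state();R=Ro.from_euler('xyz',s["tool_rot"],degrees=True)
    d=R.inv().apply(np.array(p)-s["tcp_pos"])*1000
    y=(yaw-s["tool_rot"][2]+180)%360-180
    print("shift mm",d.round(1),"roll rad",round(-np.deg2rad(y),3),"| tcp",s["tcp_pos"].round(4),s["tool_rot"].round(1),"F",s["contact_force"].round(1),"op",round(s["opening"],4),"t",s["time_s"])
E
python3 - <<'E'
from h import *
go([.630,.2435,.16],181)
print(bp("top",321,146,.118),bp("top",330,232,.04))
E
```

```text
shift mm [-476.6 -196.4   71.4] roll rad -0.436 | tcp [0.2745 0.6167 0.2314] [180.   0. 156.] F [ 0.1  0.3 -0.1] op 0.0851 t 0.7
[0.72602764 0.00410407 0.118     ] [ 0.45522533 -0.02957454  0.04      ]
```

>>> play_rows(
  series=[
    [-45,-18,6,-0.1,0.55],
    [-90,-36,12,-0.2,0.55],
    [-135,-54,18,-0.3,0.55],
    [-180,-72,24,-0.4,0.55],
    [-220,-90,32,-0.436,0.55],
  ],
)

```text
time_s: 1.2
tcp_pos: [0.4405, 0.4435, 0.1998]
tool_rot: [180.0, 0.1, -178.9]
contact_force: [0.0, 0.6, 0.6]
opening: 0.0469
```

```bash
python3 -c "
from h import *
go([.630,.2435,.16],181)"
```

```text
shift mm [-185.6 -203.7   39.9] roll rad 0.002 | tcp [0.4405 0.4435 0.1998] [ 1.800e+02  1.000e-01 -1.789e+02] F [0.  0.6 0.6] op 0.0469 t 1.2
```

>>> play_rows(
  series=[
    [-32,-34,7,0,0.55],
    [-63,-69,14,0,0.55],
    [-95,-103,20,0,0.55],
    [-126,-137,27,0,0.55],
    [-158,-172,33,0,0.55],
  ],
)

```text
time_s: 1.7
tcp_pos: [0.6029, 0.2732, 0.1668]
tool_rot: [179.9, 0.1, -178.9]
contact_force: [0.9, 0.5, 1.5]
opening: 0.0468
```

```bash
python3 -c "
from h import *
go([.630,.2435,.10],181)"
```

```text
shift mm [-26.4 -30.3  66.8] roll rad 0.002 | tcp [0.6029 0.2732 0.1668] [ 1.799e+02  1.000e-01 -1.789e+02] F [0.9 0.5 1.5] op 0.0468 t 1.7
```

>>> play_rows(
  series=[
    [-13,-15,33,0,0.55],
    [-26,-30,67,0,0.55],
    [-26,-30,67,0,0.55],
    [-26,-30,67,0,0.55],
  ],
)

```text
time_s: 2.1
tcp_pos: [0.6291, 0.2436, 0.099]
tool_rot: [179.9, -0.0, -178.9]
contact_force: [0.2, 0.2, 0.5]
opening: 0.0471
```

```bash
python3 - <<'E'
from h import *
go([.630,.2435,.014],181)
t=get_image("top");s=get_image("side")
it=[(T0,TRAY(.005),(0,255,255))]
draw("top",t,it,(185,110,305,230),5,"pics/t1.png");draw("side",s,it,(245,130,345,220),6,"pics/s1.png")
E
```

```text
shift mm [-1.  -0.2 85. ] roll rad 0.001 | tcp [0.6291 0.2436 0.099 ] [ 179.9   -0.  -178.9] F [0.2 0.2 0.5] op 0.0471 t 2.1
```

View pics/t1.png

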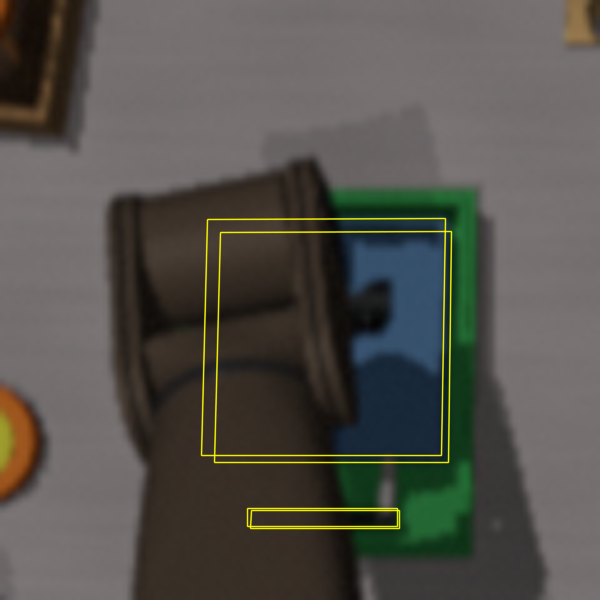

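View pics/s1.png

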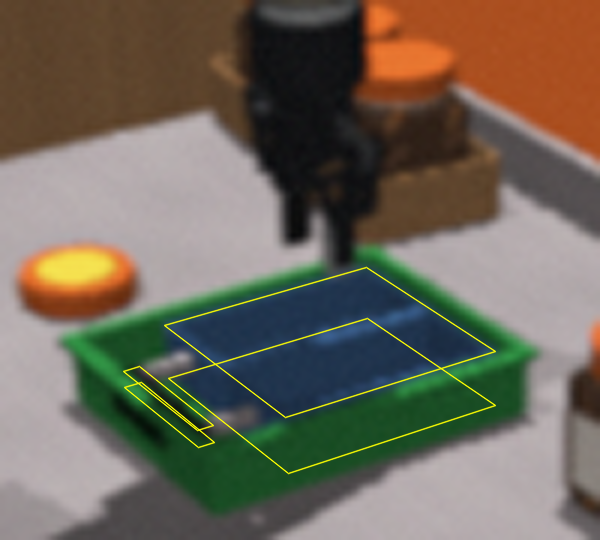

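Side view: both fingers hang above the pan, astride the divider, about (295,240) and (340,262) in the crop. I'll go down now.

>>> play_rows(
  series=[
    [-1,0,30,0,0.55],
    [-1,0,55,0,0.55],
    [-1,0,72,0,0.55],
    [-1,0,84,0,0.55],
    [-1,0,84,0,0.55],
  ],
)

```text
time_s: 2.7
tcp_pos: [0.6306, 0.2455, 0.0168]
tool_rot: [179.9, 0.1, -178.8]
contact_force: [-0.8, -0.4, 0.2]
opening: 0.0469
```

>>> play_rows(
  newtons=80,
  series=[
    [0,0,0,0,0],
    [0,0,0,0,0],
    [0,0,0,0,0],
    [0,0,0,0,0],
    [0,0,0,0,0],
  ],
)

```text
time_s: 3.2
tcp_pos: [0.6318, 0.2454, 0.0186]
tool_rot: [179.9, 0.3, -178.8]
contact_force: [-0.6, -1.4, 6.2]
opening: 0.0109
```

```bash
python3 -c "
from h import *
go([.630,.2435,.17],181)"
```

```text
shift mm [   1.1   -1.7 -151.4] roll rad 0.004 | tcp [0.6318 0.2454 0.0186] [ 179.9    0.3 -178.8] F [-0.6 -1.4  6.2] op 0.0109 t 3.2
```

>>> play_rows(
  series=[
    [0,0,-10,0,0],
    [0,0,-30,0,0],
    [0,0,-55,0,0],
    [0,0,-85,0,0],
    [0,0,-115,0,0],
  ],
)

```text
time_s: 3.7
tcp_pos: [0.6293, 0.2451, 0.1321]
tool_rot: [179.9, 0.0, -178.8]
contact_force: [0.4, -0.7, -5.4]
opening: 0.0106
```

>>> play_rows(
  series=[
    [0,0,-30,0,0],
    [0,0,-45,0,0],
    [0,0,-45,0,0],
    [0,0,-45,0,0],
  ],
)

```text
time_s: 4.1
tcp_pos: [0.6282, 0.2449, 0.1751]
tool_rot: [180.0, -0.2, -178.8]
contact_force: [-0.5, 0.4, -7.3]
opening: 0.0108
```

```bash
python3 - <<'E'
from h import *
tx,ty,_=loc(S0,[-.090-.0025,0.0,0])[0]
go([tx,ty,.18],167.5)
t=get_image("top");s=get_image("side")
draw("top",t,[],(185,110,305,230),5,"pics/t2.png");draw("side",s,[],(225,90,345,190),6,"pics/s2.png")
E
```

```text
shift mm [ 116.5 -464.5   -4.9] roll rad 0.239 | tcp [0.6282 0.2449 0.1751] [ 180.    -0.2 -178.8] F [-0.5  0.4 -7.3] op 0.0108 t 4.1
```

View pics/s2.png

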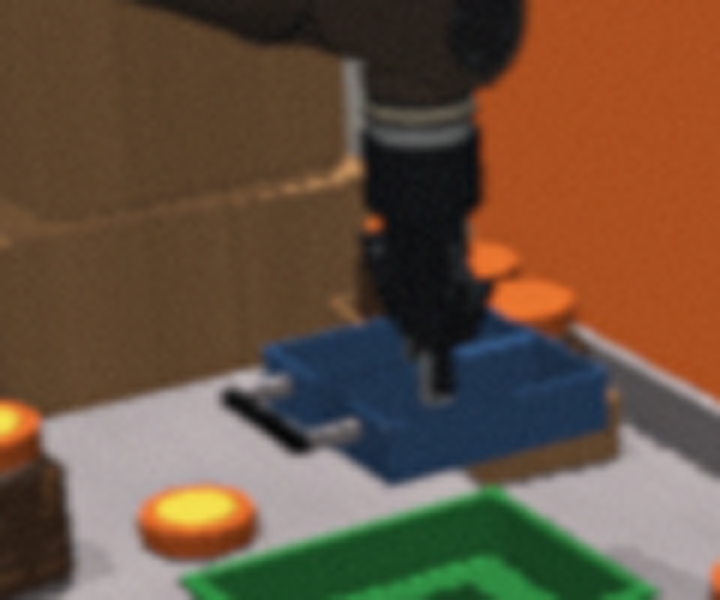

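The tray hangs level in the grip, pull bar at left (265,420). I'll carry it across at this height.

>>> play_rows(
  series=[
    [20,-30,-5,0.03,0],
    [40,-75,-5,0.06,0],
    [60,-120,-5,0.1,0],
    [80,-165,-5,0.13,0],
    [100,-210,-5,0.16,0],
  ],
)

```text
time_s: 4.7
tcp_pos: [0.5301, 0.0313, 0.1773]
tool_rot: [-180.0, -0.5, 172.0]
contact_force: [1.4, -0.8, -5.6]
opening: 0.0108
```

```bash
python3 - <<'E'
from h import *
tx,ty,_=loc(S0,[-.090-.0025,0.0,0])[0]
go([tx,ty,.18],167.5)
E
```

```text
shift mm [ -26.8 -252.    -2.8] roll rad 0.079 | tcp [0.5301 0.0313 0.1773] [-180.    -0.5  172. ] F [ 1.4 -0.8 -5.6] op 0.0108 t 4.7
```

>>> play_rows(
  series=[
    [-4,-40,-3,0.016,0],
    [-9,-82,-3,0.032,0],
    [-13,-125,-3,0.048,0],
    [-18,-170,-3,0.064,0],
    [-22,-212,-3,0.079,0],
  ],
)

```text
time_s: 5.2
tcp_pos: [0.5214, -0.1831, 0.1784]
tool_rot: [-180.0, -0.6, 167.4]
contact_force: [-1.0, -0.3, -6.1]
opening: 0.0109
```

>>> play_rows(
  series=[
    [-3,-20,0,0,0],
    [-5,-37,0,0,0],
    [-5,-37,0,0,0],
    [-5,-37,0,0,0],
  ],
)

```text
time_s: 5.6
tcp_pos: [0.5177, -0.2196, 0.1773]
tool_rot: [179.9, -0.7, 167.4]
contact_force: [0.2, 0.2, -6.0]
opening: 0.0109
```

```bash
python3 - <<'E'
from h import *
tx,ty,_=loc(S0,[-.090-.0025,0.0,0])[0]
go([tx,ty,.07],167.5)
E
```

```text
shift mm [ -5.7  -1.6 107.3] roll rad -0.002 | tcp [ 0.5177 -0.2196  0.1773] [179.9  -0.7 167.4] F [ 0.2  0.2 -6. ] op 0.0109 t 5.6
```

>>> play_rows(
  series=[
    [-4,-2,30,0,0],
    [-4,-2,60,0,0],
    [-4,-2,90,0,0],
    [-4,-2,107,0,0],
    [-4,-2,107,0,0],
  ],
)

```text
time_s: 6.1
tcp_pos: [0.5176, -0.2188, 0.0666]
tool_rot: [179.7, -1.2, 167.5]
contact_force: [-0.8, 0.3, -5.8]
opening: 0.0107
```

```bash
python3 - <<'E'
from h import *
tx,ty,_=loc(S0,[-.090-.0025,0.0,0])[0]
go([tx,ty,.015],167.5)
s=state();p=s["tcp_pos"];a=np.deg2rad(s["tool_rot"][2]-180)
T=(p[0]+.0025*np.cos(a),p[1]+.0025*np.sin(a),a);z=p[2]-.0136
t=get_image("top");s=get_image("side")
it=[(S0,STAND,(0,0,255)),(T,TRAY(z),(0,255,255))]
draw("top",t,it,(340,110,460,230),5,"pics/t3.png");draw("side",s,it,(315,175,445,280),6,"pics/s3.png")
E
```

```text
shift mm [-5.7 -2.4 51.4] roll rad 0.0 | tcp [ 0.5176 -0.2188  0.0666] [179.7  -1.2 167.5] F [-0.8  0.3 -5.8] op 0.0107 t 6.1
```

View pics/t3.png

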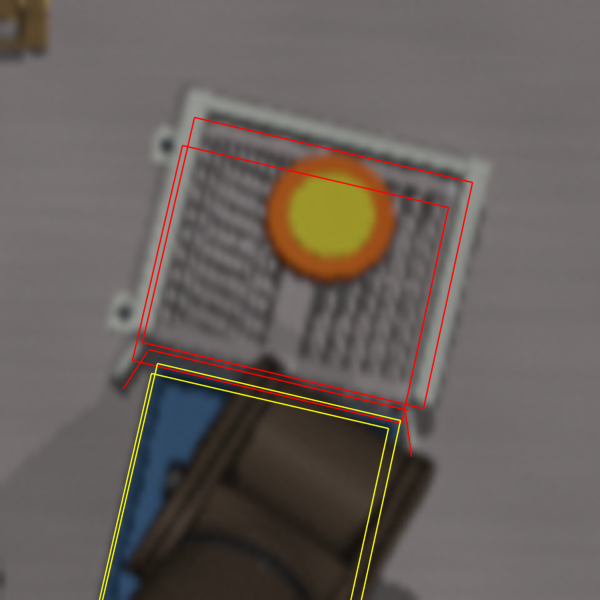

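View pics/s3.png

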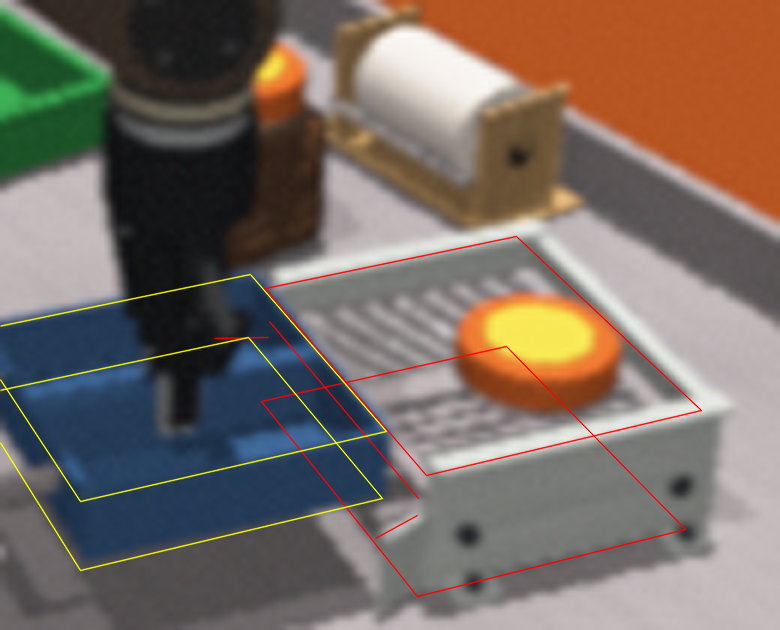

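>>> play_rows(
  series=[
    [-2,-2,15,0,0],
    [-2,-2,30,0,0],
    [-2,-2,40,0,0],
    [-2,-2,46,0,0],
    [-2,-2,50,0,0],
  ],
)

```text
time_s: 6.7
tcp_pos: [0.5207, -0.2229, 0.0193]
tool_rot: [179.9, -0.8, 167.5]
contact_force: [0.2, -0.3, -5.1]
opening: 0.0103
```

```bash
python3 - <<'E'
from h import *
tx,ty,_=loc(S0,[-.090-.0025,0.0,0])[0]
go([tx,ty,.0136],167.5)
s=get_image("side")
draw("side",s,[],(315,175,445,280),6,"pics/s4.png")
E
```

```text
shift mm [-0.9  1.1  5.7] roll rad -0.0 | tcp [ 0.5207 -0.2229  0.0193] [179.9  -0.8 167.5] F [ 0.2 -0.3 -5.1] op 0.0103 t 6.7
```

View pics/s4.png

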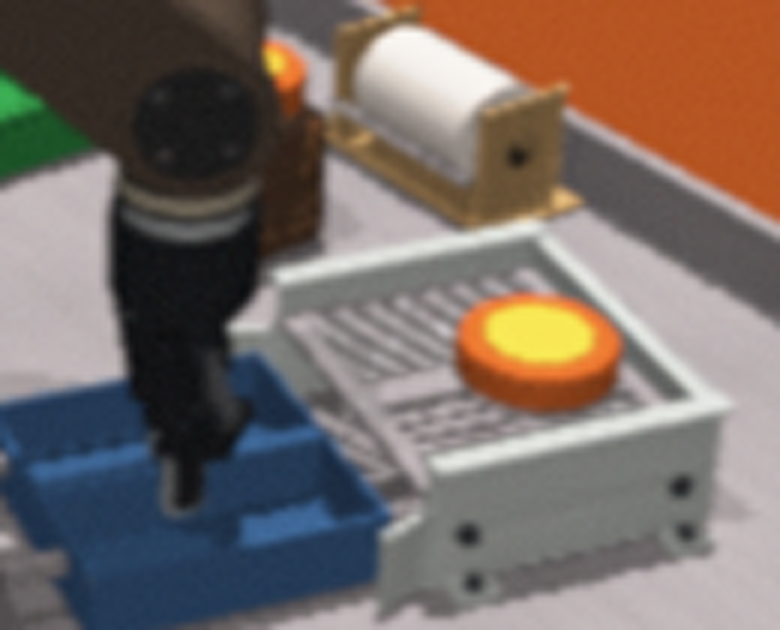

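The tray sits just over the table between the flares, with its back edge still outside the screen. The last few millimetres follow.

>>> play_rows(
  series=[
    [0,1,3,0,0],
    [0,1,5,0,0],
    [0,1,7,0,0],
    [0,1,7,0,0],
    [0,1,7,0,0],
  ],
)

```text
time_s: 7.25
tcp_pos: [0.5208, -0.222, 0.0138]
tool_rot: [179.9, -0.8, 167.5]
contact_force: [-6.4, 2.2, 4.1]
opening: 0.01
```

>>> play_rows(
  series=[
    [0,0,0,0,0.4],
    [0,0,0,0,0.5],
    [0,0,0,0,0.5],
    [0,0,-2,0,0.5],
    [0,0,-4,0,0.5],
  ],
)

```text
time_s: 7.75
tcp_pos: [0.521, -0.2221, 0.018]
tool_rot: [179.9, -0.8, 167.5]
contact_force: [0.0, 0.3, 1.1]
opening: 0.0428
```

>>> play_rows(
  series=[
    [0,0,-25,0,0.5],
    [0,0,-60,0,0.5],
    [0,0,-100,0,0.5],
    [0,0,-110,0,0.5],
    [0,0,-110,0,0.5],
  ],
)

```text
time_s: 8.25
tcp_pos: [0.5239, -0.2236, 0.1307]
tool_rot: [180.0, -0.5, 167.5]
contact_force: [-0.6, 0.4, -0.4]
opening: 0.0429
```

```bash
python3 - <<'E'
from h import *
s=state();print(s["tcp_pos"],s["tool_rot"],s["contact_force"].round(1),s["opening"])
T=(.5208+.0025,-.222,np.deg2rad(-12.5))
print(T)
t=get_image("top");s=get_image("side")
it=[(S0,STAND,(0,0,255)),(T,TRAY(0),(0,255,255))]
draw("top",t,it,(340,140,440,260),5,"pics/t5.png");draw("side",s,it,(295,195,445,280),5,"pics/s5.png")
draw("side",s,[],(295,195,445,280),5,"pics/s5n.png")
E
```

```text
[ 0.523936   -0.22357604  0.13069731] [179.99744825  -0.5392259  167.4724234 ] [-0.6  0.4 -0.4] 0.04290501058655633
(0.5233, -0.222, np.float64(-0.2181661564992912))
```

View pics/t5.png

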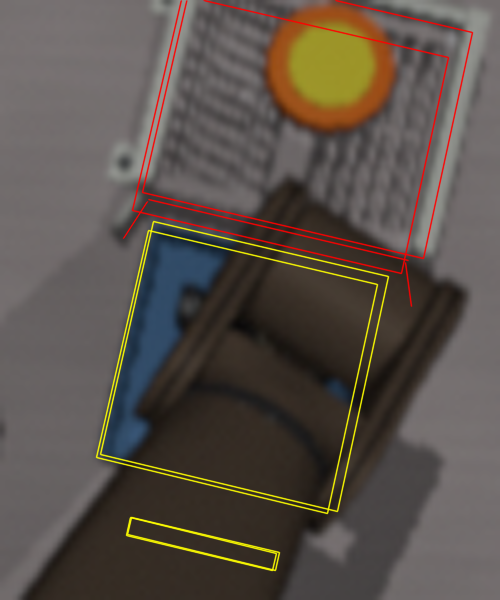

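View pics/s5.png

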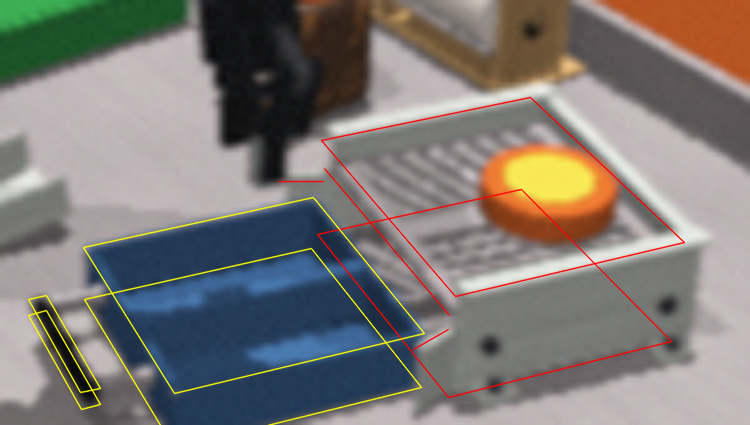

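View pics/s5n.png

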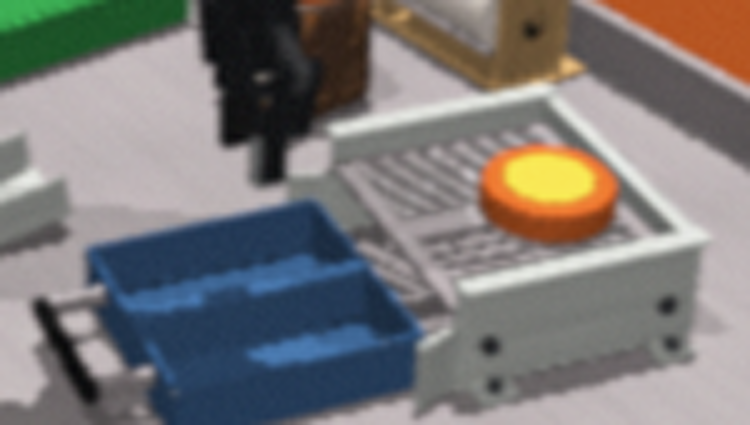

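```bash
python3 - <<'E'
from h import *
go([.406,-.196,.12],77.5)
E
```

```text
shift mm [118.6   0.4   8.7] roll rad 1.57 | tcp [ 0.5218 -0.2222  0.1268] [179.8  -0.9 167.5] F [-0.6  0.2 -0.4] op 0.0428 t 8.35
```

>>> play_rows(
  series=[
    [24,0,1,0.14,0.42],
    [48,0,2,0.28,0.42],
    [72,0,4,0.42,0.42],
    [96,0,6,0.56,0.42],
    [118,0,8,0.7,0.42],
  ],
)

```text
time_s: 8.85
tcp_pos: [0.404, -0.1951, 0.1179]
tool_rot: [-179.4, -1.1, 127.0]
contact_force: [-0.4, 0.1, -0.5]
opening: 0.0361
```

```bash
python3 - <<'E'
from h import *
go([.406,-.196,.12],77.5)
E
```

```text
shift mm [-1.9  1.  -2.1] roll rad 0.864 | tcp [ 0.404  -0.1951  0.1179] [-179.4   -1.1  127. ] F [-0.4  0.1 -0.5] op 0.0361 t 8.85
```

>>> play_rows(
  series=[
    [-2,1,0,0.15,0.42],
    [-2,1,0,0.3,0.42],
    [-2,1,0,0.45,0.42],
    [-2,1,0,0.6,0.42],
    [-2,1,0,0.75,0.42],
  ],
)

```text
time_s: 9.35
tcp_pos: [0.4045, -0.1949, 0.1153]
tool_rot: [-178.6, -0.6, 84.0]
contact_force: [-0.4, 0.3, 0.1]
opening: 0.0357
```

>>> play_rows(
  series=[
    [0,0,0,0.12,0.42],
    [0,0,0,0.12,0.42],
    [0,0,0,0.12,0.42],
  ],
)

```text
time_s: 9.65
tcp_pos: [0.4035, -0.1942, 0.1136]
tool_rot: [-178.3, -0.5, 77.3]
contact_force: [0.8, 0.4, 0.5]
opening: 0.0363
```

```bash
python3 - <<'E'
from h import *
go([.406,-.196,.06],77.5)
T=(.524,-.222,np.deg2rad(-12.5))
t=get_image("top");s=get_image("side")
it=[(S0,STAND,(0,0,255)),(T,TRAY(0),(0,255,255))]
draw("top",t,it,(330,120,450,250),5,"pics/t6.png");draw("side",s,it,(275,175,425,280),5,"pics/s6.png")
E
```

```text
shift mm [-1.7  4.3 53.5] roll rad -0.003 | tcp [ 0.4035 -0.1942  0.1136] [-178.3   -0.5   77.3] F [0.8 0.4 0.5] op 0.0363 t 9.65
```

View pics/t6.png

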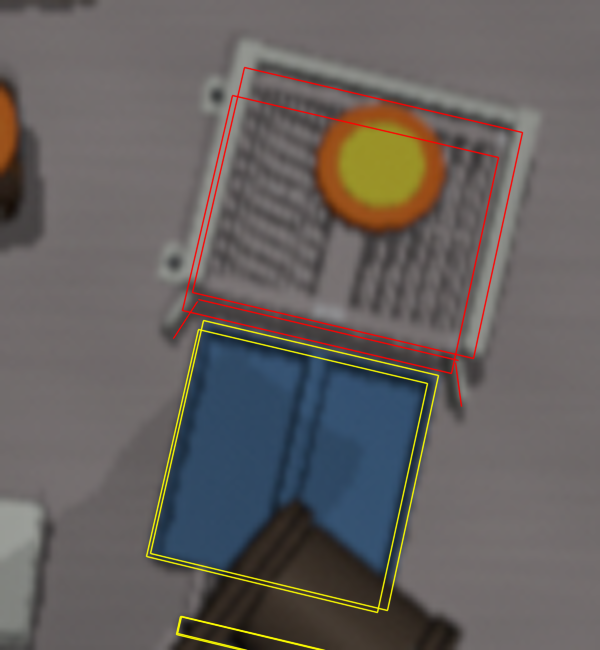

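View pics/s6.png

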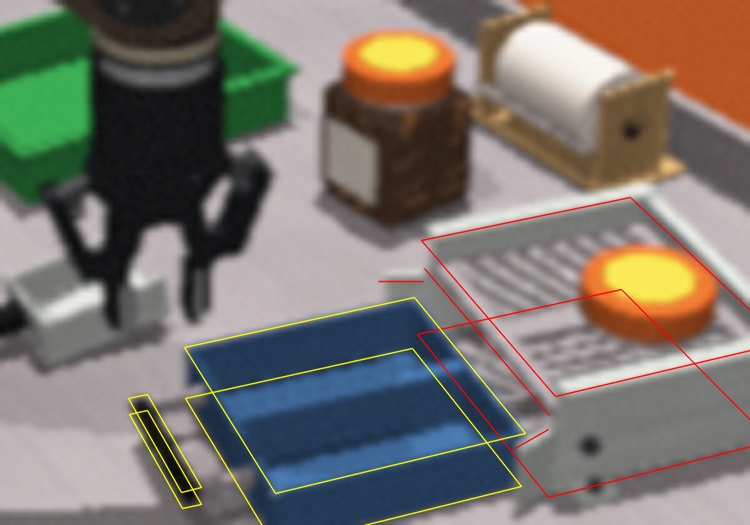

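Top view: tray straight in line with the bay. The divider end at (318,352) points about 2 mm left of the screen bar at (330,310). The fingers stand above the bar, so I descend on it.

>>> play_rows(
  series=[
    [-2,4,20,0,0.42],
    [-2,4,40,0,0.42],
    [-2,4,54,0,0.42],
    [-2,4,54,0,0.42],
    [-2,4,54,0,0.42],
  ],
)

```text
time_s: 10.25
tcp_pos: [0.4062, -0.1967, 0.0604]
tool_rot: [-178.4, -0.5, 77.3]
contact_force: [-0.2, -0.3, 1.4]
opening: 0.0357
```

```bash
python3 - <<'E'
from h import *
go([.406,-.196,.009],77.5)
s=get_image("side")
draw("side",s,[],(275,175,425,280),5,"pics/s7.png")
E
```

```text
shift mm [ 0.2  1.1 51.4] roll rad -0.004 | tcp [ 0.4062 -0.1967  0.0604] [-178.4   -0.5   77.3] F [-0.2 -0.3  1.4] op 0.0357 t 10.25
```

View pics/s7.png

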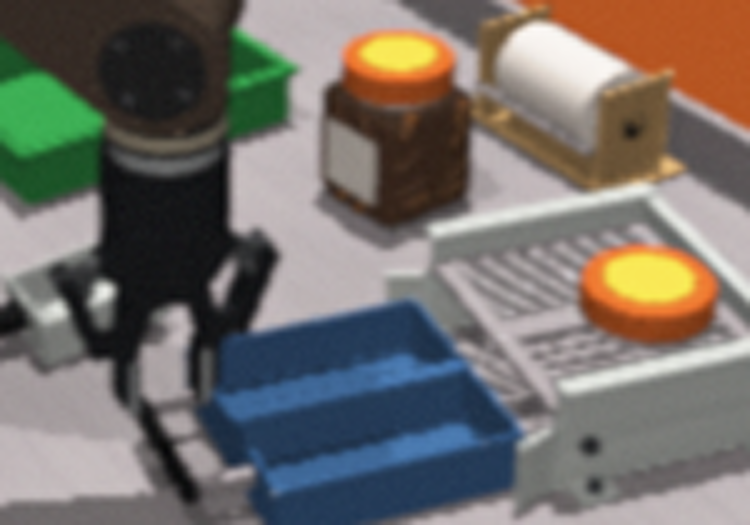

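>>> play_rows(
  series=[
    [0,1,12,0,0.42],
    [0,1,24,0,0.42],
    [0,1,32,0,0.42],
    [0,1,36,0,0.42],
    [0,1,36,0,0.42],
  ],
)

```text
time_s: 10.8
tcp_pos: [0.4061, -0.1963, 0.0239]
tool_rot: [-178.4, -0.5, 77.3]
contact_force: [-1.3, -0.0, 0.3]
opening: 0.036
```

```bash
python3 - <<'E'
from h import *
go([.406,-.196,.009],77.5)
s=get_image("side")
draw("side",s,[],(275,175,425,280),5,"pics/s8.png")
E
```

```text
shift mm [ 0.2  0.3 14.9] roll rad -0.004 | tcp [ 0.4061 -0.1963  0.0239] [-178.4   -0.5   77.3] F [-1.3 -0.   0.3] op 0.036 t 10.8
```

View pics/s8.png

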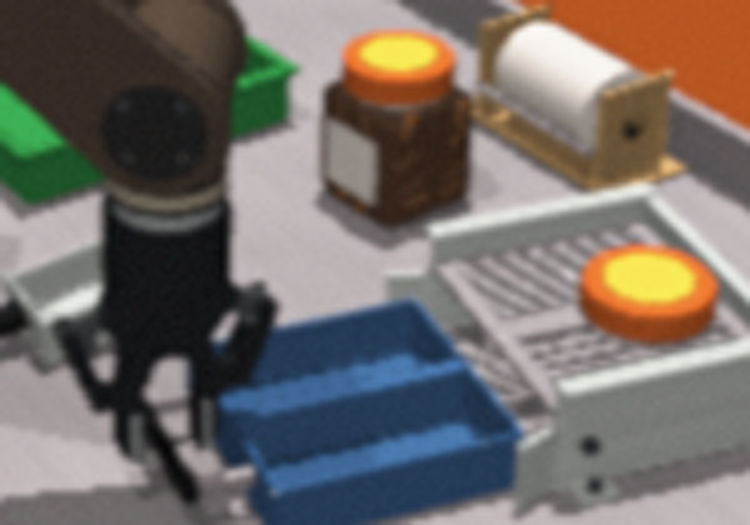

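>>> play_rows(
  newtons=25,
  series=[
    [0,0,8,0,0.42],
    [0,0,14,0,0.42],
    [0,0,14,0,0.42],
    [0,0,14,0,0.42],
  ],
)

```text
time_s: 11.25
tcp_pos: [0.406, -0.1963, 0.0103]
tool_rot: [-178.4, -0.5, 77.3]
contact_force: [1.2, 0.1, 0.3]
opening: 0.036
```

>>> play_rows(
  newtons=25,
  series=[
    [0,0,0,0,0.25],
    [0,0,0,0,0.1],
    [0,0,0,0,0],
    [0,0,0,0,0],
    [0,0,0,0,0],
  ],
)

```text
time_s: 11.75
tcp_pos: [0.4057, -0.1962, 0.0105]
tool_rot: [-178.3, -0.5, 77.3]
contact_force: [-4.6, 1.1, 5.1]
opening: 0.0114
```

```bash
python3 - <<'E'
from h import *
S0=(.6125,-.2435,S0[2])
bx=loc(S0,[-.046,0,0])[0]
go([bx[0],bx[1],.010],77.5)
t=get_image("top");s=get_image("side")
draw("side",s,[],(275,175,425,280),5,"pics/s9.png")
draw("top",t,[],(330,120,450,250),5,"pics/t9.png")
E
```

```text
shift mm [ -0.8 166.1  -4.3] roll rad -0.003 | tcp [ 0.4057 -0.1962  0.0105] [-178.3   -0.5   77.3] F [-4.6  1.1  5.1] op 0.0114 t 11.75
```

View pics/s9.png

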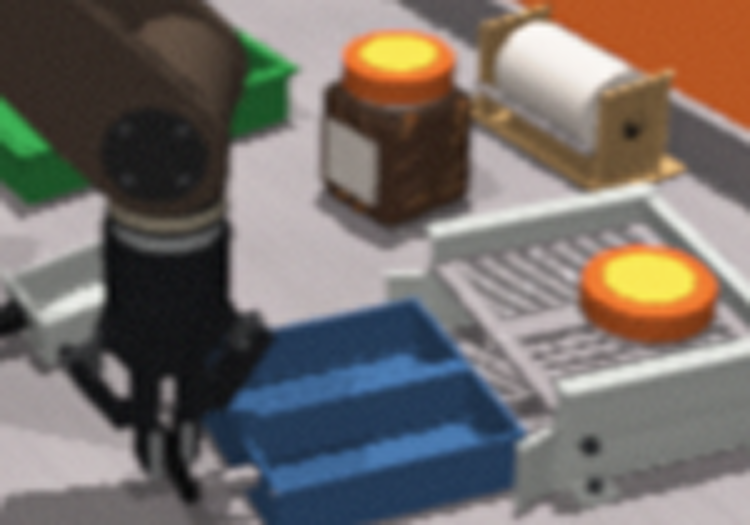

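View pics/t9.png

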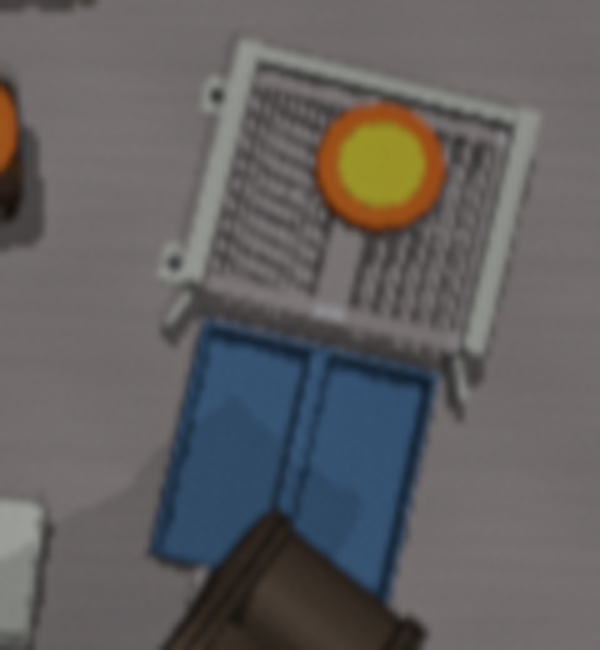

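>>> play_rows(
  series=[
    [0,8,0,0,0],
    [0,18,-0.5,0,0],
    [0,28,-0.8,0,0],
    [0,38,-1.1,0,0],
    [0,45,-1.3,0,0],
  ],
)

```text
time_s: 12.35
tcp_pos: [0.4474, -0.2052, 0.0105]
tool_rot: [-177.9, -0.6, 77.4]
contact_force: [-12.0, 3.4, 12.8]
opening: 0.0117
```

```bash
cat >>h.py <<'E'
S0=(.6125,-.2435,S0[2])
def slide():
    bx=loc(S0,[-.046,0,0])[0]
    go([bx[0],bx[1],.010],77.5)
E
python3 - <<'E'
from h import *
slide()
t=get_image("top");s=get_image("side")
draw("side",s,[],(275,175,425,280),5,"pics/s10.png")
draw("top",t,[],(330,120,450,250),5,"pics/t10.png")
E
```

```text
shift mm [ -1.4 123.4  -4.1] roll rad -0.002 | tcp [ 0.4474 -0.2052  0.0105] [-177.9   -0.6   77.4] F [-12.    3.4  12.8] op 0.0117 t 12.35
```

View pics/s10.png

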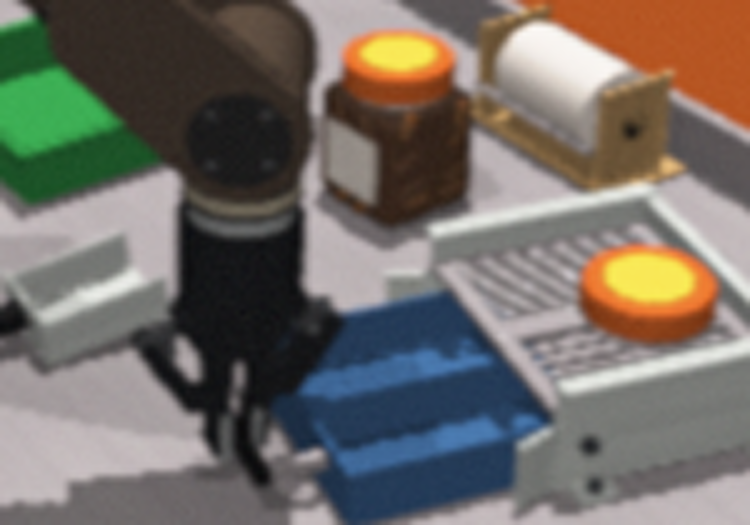

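View pics/t10.png

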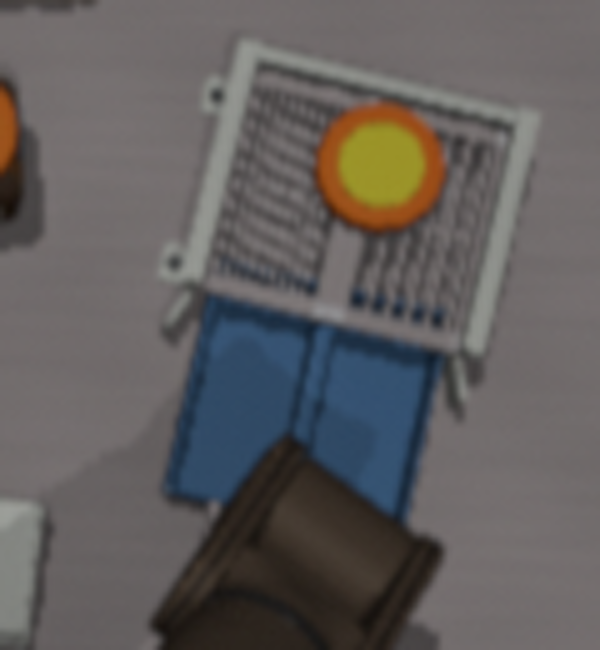

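>>> play_rows(
  series=[
    [-0.5,8,-1.3,0,0],
    [-1,18,-1.7,0,0],
    [-1.5,28,-2.1,0,0],
    [-1.5,38,-2.4,0,0],
    [-1.5,48,-2.8,0,0],
  ],
)

```text
time_s: 12.95
tcp_pos: [0.4964, -0.2179, 0.0113]
tool_rot: [-178.2, -0.5, 77.3]
contact_force: [-2.5, 0.7, -2.1]
opening: 0.0117
```

```bash
python3 - <<'E'
from h import *
slide()
s=get_image("side")
draw("side",s,[],(275,175,425,280),5,"pics/s11.png")
E
```

```text
shift mm [ 0.4 72.9 -1. ] roll rad -0.003 | tcp [ 0.4964 -0.2179  0.0113] [-178.2   -0.5   77.3] F [-2.5  0.7 -2.1] op 0.0117 t 12.95
```

View pics/s11.png

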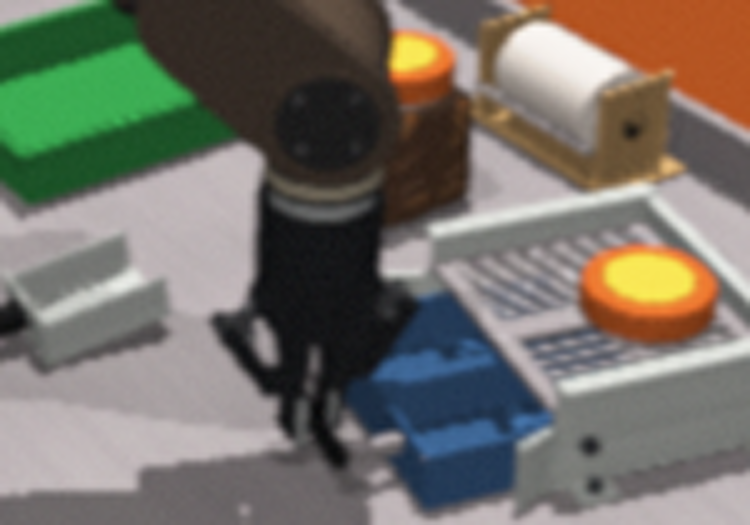

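>>> play_rows(
  series=[
    [0,8,0.4,0,0],
    [0,18,0.2,0,0],
    [0,28,-0.1,0,0],
    [0,36,-0.4,0,0],
    [0,44,-0.7,0,0],
  ],
)

```text
time_s: 13.5
tcp_pos: [0.5419, -0.2286, 0.0114]
tool_rot: [-178.4, -0.5, 77.3]
contact_force: [-3.0, -0.1, -1.0]
opening: 0.0116
```

```bash
python3 - <<'E'
from h import *
slide()
t=get_image("top");s=get_image("side")
draw("side",s,[],(300,175,440,280),5,"pics/s12.png")
draw("top",t,[],(330,120,450,250),5,"pics/t12.png")
E
```

```text
shift mm [ 0.8 26.2  0.7] roll rad -0.003 | tcp [ 0.5419 -0.2286  0.0114] [-178.4   -0.5   77.3] F [-3.  -0.1 -1. ] op 0.0116 t 13.5
```

View pics/s12.png

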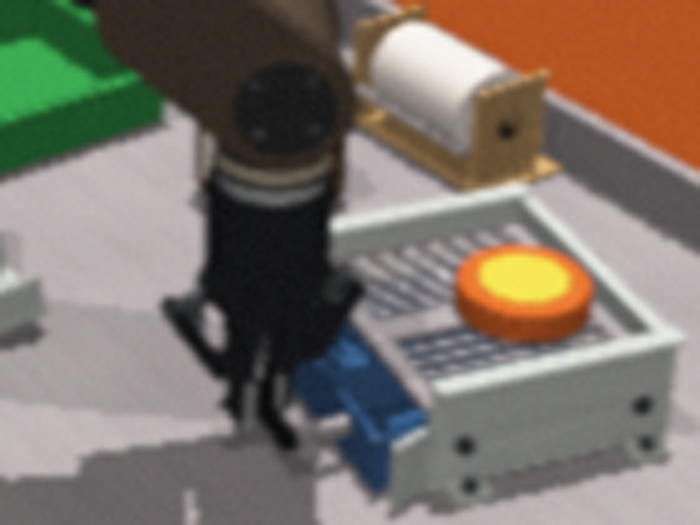

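View pics/t12.png

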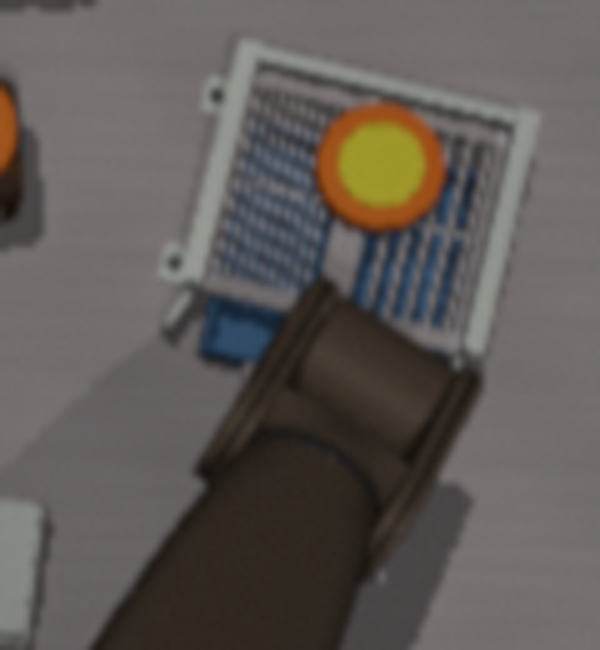

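>>> play_rows(
  series=[
    [0,5,0.2,0,0],
    [0,10,0.1,0,0],
    [0,15,0,0,0],
    [0,19,-0.1,0,0],
  ],
)

```text
time_s: 14.0
tcp_pos: [0.562, -0.2333, 0.0115]
tool_rot: [-178.6, -0.4, 77.3]
contact_force: [-2.2, 0.6, -2.4]
opening: 0.0114
```

```bash
python3 - <<'E'
from h import *
slide()
s=get_image("side")
draw("side",s,[],(300,175,440,280),5,"pics/s13.png")
E
```

```text
shift mm [1.  5.5 1.4] roll rad -0.003 | tcp [ 0.562  -0.2333  0.0115] [-178.6   -0.4   77.3] F [-2.2  0.6 -2.4] op 0.0114 t 14.0
```

View pics/s13.png

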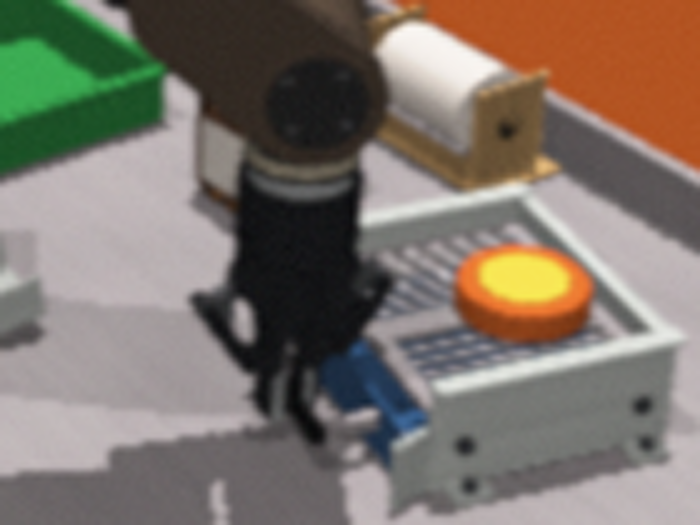

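>>> play_rows(
  series=[
    [0,2,0.3,0,0],
    [0,4,0.3,0,0],
    [0,4,0.3,0,0],
  ],
)

```text
time_s: 14.35
tcp_pos: [0.567, -0.2346, 0.0114]
tool_rot: [-178.7, -0.4, 77.3]
contact_force: [-1.1, 0.6, -2.7]
opening: 0.0113
```

>>> play_rows(
  series=[
    [0,1.5,0,0,0],
    [0,3,0,0,0],
    [0,3,0,0,0],
  ],
)

```text
time_s: 14.65
tcp_pos: [0.57, -0.2353, 0.0113]
tool_rot: [-178.7, -0.4, 77.3]
contact_force: [-2.5, 0.7, -2.8]
opening: 0.0111
```

>>> play_rows(
  series=[
    [0,1.5,0.3,0,0],
    [0,3,0.3,0,0],
    [0,3,0.3,0,0],
  ],
)

```text
time_s: 14.95
tcp_pos: [0.5702, -0.2349, 0.0106]
tool_rot: [-178.2, -0.5, 77.3]
contact_force: [-10.5, 2.7, 3.1]
opening: 0.0116
```

>>> play_rows(
  series=[
    [0,1.5,0.3,0,0],
    [0,3,0.3,0,0],
    [0,3,0.3,0,0],
  ],
)

```text
time_s: 15.25
tcp_pos: [0.5701, -0.2349, 0.0106]
tool_rot: [-177.7, -0.6, 77.4]
contact_force: [-12.6, 2.9, 6.3]
opening: 0.0114
```

```bash
python3 - <<'E'
from h import *
slide()
t=get_image("top");s=get_image("side")
draw("side",s,[],(300,175,440,280),5,"pics/s14.png")
draw("top",t,[],(330,120,450,250),5,"pics/t14.png")
E
```

```text
shift mm [ 0.7 -2.7  0.7] roll rad -0.002 | tcp [ 0.5701 -0.2349  0.0106] [-177.7   -0.6   77.4] F [-12.6   2.9   6.3] op 0.0114 t 15.25
```

View pics/s14.png

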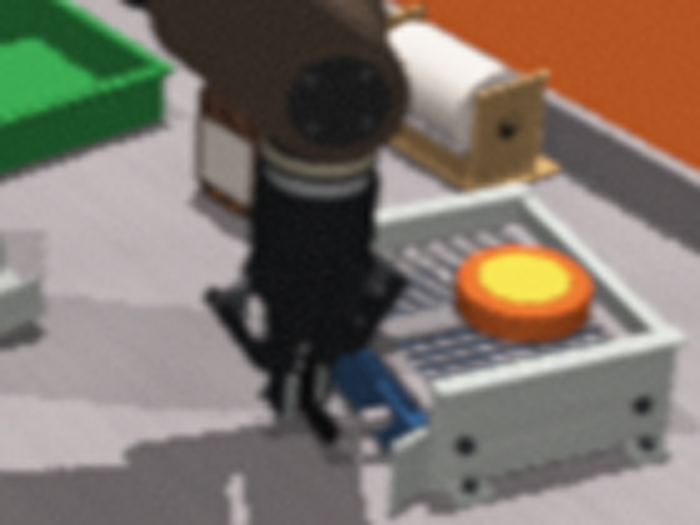

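View pics/t14.png

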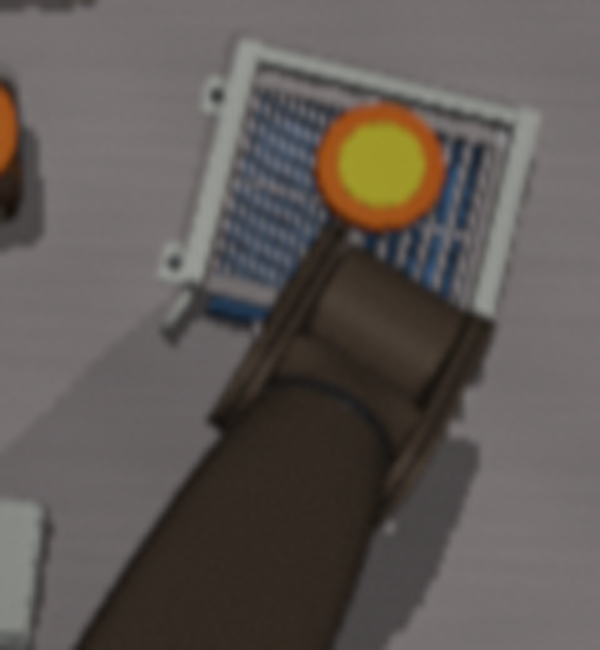

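>>> play_rows(
  series=[
    [0,0,0,0,0.2],
    [0,0,0,0,0.28],
    [0,0,0,0,0.28],
    [0,0,0,0,0.28],
  ],
)

```text
time_s: 15.75
tcp_pos: [0.5711, -0.2353, 0.0112]
tool_rot: [-177.8, -0.5, 77.4]
contact_force: [-0.4, 0.1, 0.3]
opening: 0.0238
```

```bash
python3 - <<'E'
from h import *
slide()
s=get_image("side")
draw("side",s,[],(300,175,440,280),5,"pics/s15.png")
E
```

```text
shift mm [ 0.9 -3.8  1.3] roll rad -0.002 | tcp [ 0.5711 -0.2353  0.0112] [-177.8   -0.5   77.4] F [-0.4  0.1  0.3] op 0.0238 t 15.75
```

View pics/s15.png

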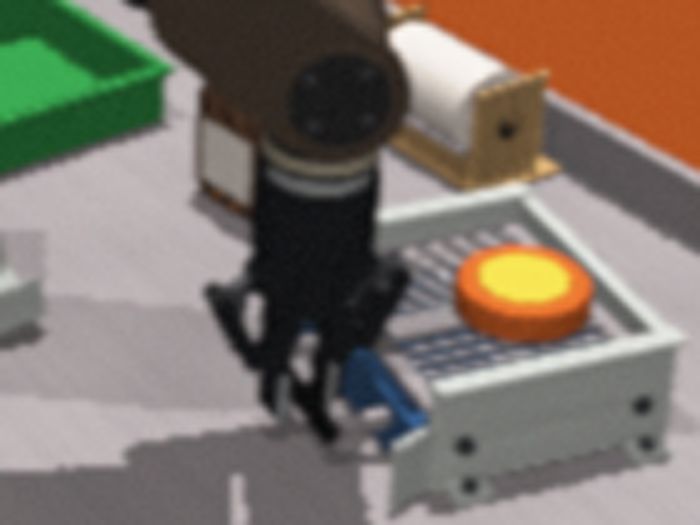

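>>> play_rows(
  series=[
    [0,-0.5,-10,0,0.28],
    [0,-1,-25,0,0.28],
    [0,-2,-45,0,0.28],
    [0,-4,-75,0,0.28],
    [0,-15,-115,0,0.28],
  ],
)

```text
time_s: 16.3
tcp_pos: [0.5601, -0.2337, 0.1275]
tool_rot: [-177.7, -0.6, 77.4]
contact_force: [0.4, -0.4, 1.0]
opening: 0.024
```

>>> play_rows(
  series=[
    [0,-40,-20,0,0.28],
    [0,-80,-40,0,0.28],
    [40,-100,-60,0,0.28],
    [80,-100,-60,0,0.28],
    [120,-100,-60,0,0.28],
  ],
)

```text
time_s: 16.8
tcp_pos: [0.4915, -0.0952, 0.1958]
tool_rot: [-178.0, -0.5, 77.3]
contact_force: [-0.0, -0.7, -0.1]
opening: 0.024
```

>>> play_rows(
  series=[
    [40,0,0,0,0.28],
    [80,0,0,0,0.28],
    [120,0,0,0,0.28],
    [120,0,0,0,0.28],
    [120,0,0,0,0.28],
  ],
)

```text
time_s: 17.3
tcp_pos: [0.5181, 0.0225, 0.1982]
tool_rot: [-178.2, -0.5, 77.4]
contact_force: [0.0, 0.6, -0.4]
opening: 0.0238
```

```bash
python3 - <<'E'
from h import *
s=state();print(s["tcp_pos"],s["contact_force"])
t=get_image("top");s=get_image("side")
T=(*loc(S0,[.075,0,0])[0][:2],S0[2])
it=[(T,TRAY(0),(0,255,255))]
cv2.imwrite("pics/tf.png",t)
draw("side",s,it,(325,185,445,280),5,"pics/s16.png")
draw("top",t,[],(340,110,450,220),5,"pics/t16.png")
draw("top",t,it,(340,110,450,220),5,"pics/t16o.png")
E
```

```text
[0.5181457  0.02254393 0.1982151 ] [ 0.02690253  0.64973131 -0.38221395]
```

View pics/s16.png

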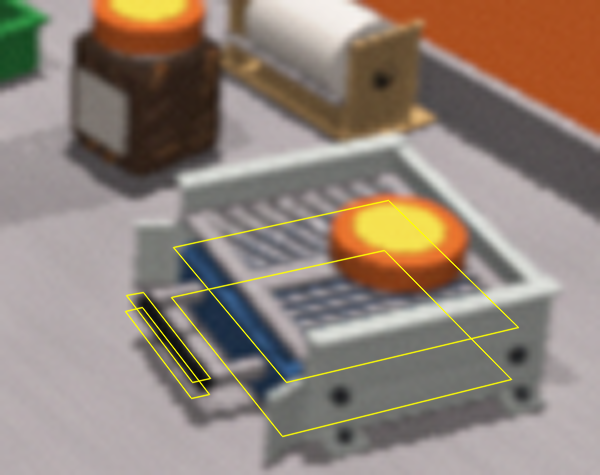

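View pics/t16.png

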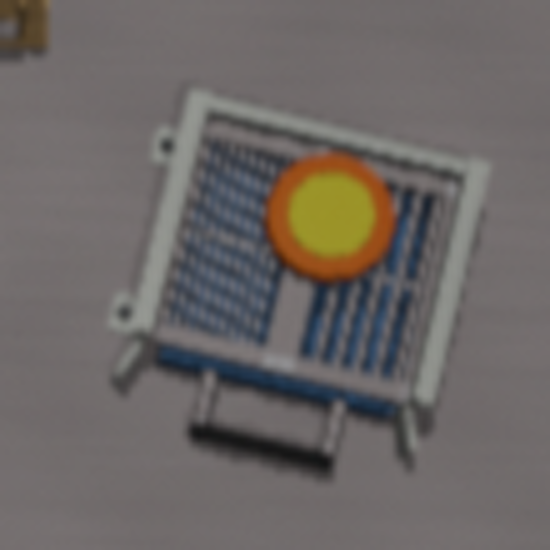

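View pics/t16o.png

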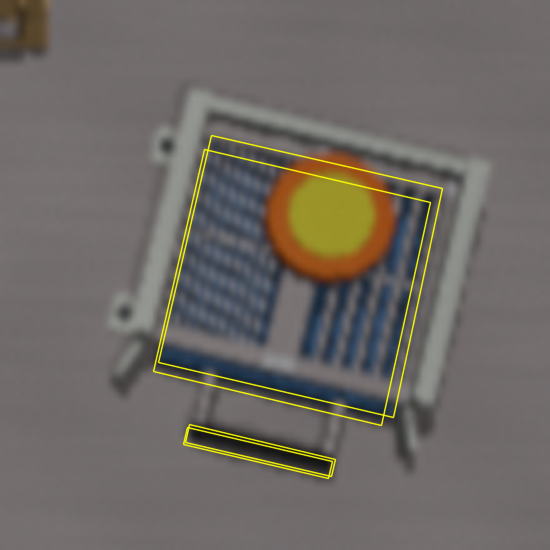

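View pics/tf.png

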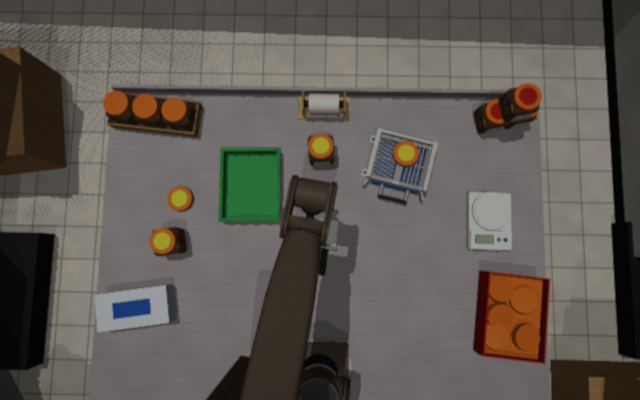

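```bash
python3 - <<'E'
from h import *
f=lambda u,v,z:bp("top",340+u/5-.5,110+v/5-.5,z)
b=f(262,446,.032); fl=[f(112,384,.046),f(412,465,.046)]; m=[f(160,347,.056),f(405,402,.056)]
a=S0[2];ex=np.array([np.cos(a),np.sin(a)])
for n,q in(("flare tips",np.mean(fl,0)),("screen front",np.mean(m,0))):
    d=(b-q)[:2];print(n,"bar rel x",d@ex,"y",-d[0]*ex[1]+d[1]*ex[0])
E
```

```text
flare tips bar rel x -0.011896558201047678 y -0.00488800083357774
screen front bar rel x -0.04595444547392453 y 0.00011595896439648909
```

```bash
python3 -c "
from workcell import *
print(hand_in())"
```

```text
the job is handed in; nothing more can be done
None
```

The tray is home under the screen and the job is handed in at about 17.5 s of the 70 s allowed; `hand_in` reports no verdict.

**What I did:** I gripped the tray by its divider and lifted it out of the crate. I set it flat at the mouth of the stand, with the pull bar outside, and let go. I then took the pull bar with a light 25 N grip and slid the tray in. At the end the arm stopped advancing and the push force rose to about 12 N, which I took as the back stop. I opened the fingers only a little, to clear the screen, and drew the arm away.

**Last checks:**
- **Depth:** in the top view the pull bar lies 46 mm outside the screen's front edge, which is the fully home figure.
- **Sideways:** measured against the screen edge, the tray is centred to within about 1 mm. Measured against the blurred flare tips, it came out about 5 mm off to the right. The two readings disagree, but both are within the 10 mm limit.
- **Screen and other items:** I saw no contact with the screen in the pictures, but I had no direct reading of the force on it. The jars, lids and scale look unmoved. The arm partly hid the scoop in the last top view, and I did not measure any of them again.
- **Tool tilt:** while sliding, the tool leaned about 2° from vertical and pressed on the bar with up to 13 N downward. I eased this off, and the tray looked flat in the pictures throughout.

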